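# Lower the hoist, set out the candle jars and call the storeroom

## Robot

A 7-joint arm with a two-finger parallel gripper is mounted at the origin on the work surface. World frame = base frame: x ahead of the robot, y to its left, z up, the work surface at z = 0. Lengths are in m, angles in rad, forces in N, time in s.
With the tool pointing down it reaches from about 0.4 to 0.85 m from the base axis. Payload 10.4 kg.
Tool frame: the origin (TCP) lies midway between the tips of the shut fingers; the grasp point (between the pads) lies 19 mm behind it; z points along the fingers, y is the line along which they close (so a half turn about z gives the same grasp; the last joint's range is limited). The gripper opens to 87 mm and grips with 3 to 60 N. Pads are 19 mm wide; open, the fingers measure 117 mm over their backs; the gripper's body (75 mm by 190 mm) begins 51 mm behind the grasp point.
Start: joints at [1.155, 0.332, -0.065, 1.46, 0.022, 1.35, -0.088], TCP at [0.239, -0.577, 0.223] pointing down, gripper open.
Joint ranges: [-2.6, 2.6], [-0.5, 2.12], [-1.47, 1.34], [0.16, 2.42], [-1.27, 4.41], [0.06, 2.06], [-2.6, 2.6]. Speed limits (rad/s): [2.22, 2.22, 2.79, 2.79, 3.14, 3.14, 3.14].

## Interface

Orientations are given as a unit quaternion [x, y, z, w].
In Python, from bench import r gives the robot as it stands.
- The arm moves only by the tool arm_command, never from a script. Its argument "moves" is one flat list of numbers, 4 for each row, row after row: the shift along the tool's x, y, z in cm, then the turn about the tool's z in degrees. A call has 1 to 12 rows; each row shifts and turns the commanded pose from where the row before left it, along the tool's axes as they then stand; what a row does not reach is not made up. A row lasts 1/12 s, in which the tool goes at most 41.7 mm and 7.16 degrees, less where a joint would pass 70% of its speed; a pose out of reach is approached as far as the arm can. A call with a gripper value outside its range is refused whole. "fingers" is the opening in per cent of the stroke, from 0 (shut) to 100 (fully open), set as the call begins (left out, the last holds). The fingers move at their own pace and stop on an object; "squeeze" is the grip in N (left out, the last holds). Time passes only in rows, so rows that do not move let the fingers close. It gives the time, the measured TCP pose, the force, the opening and the grip force at its end, in the units of the state.
- r.read_state(): the state, without advancing time (a new reading comes with each control period).
- r.camera(name): name is "scene" or "top" or "wrist"; returns the picture (420x560x3 uint8, red, green, blue); there is no depth.
- r.camera_info(name): a dict with "fx", "fy", "cx", "cy" (pixels), "origin" and "attitude" of the camera in the world. Camera axes: x right, y up, looking along -z (the intrinsics and any distortion apply to the point x, -y, -z); pixel columns grow to the right and rows downward; lengths in m; the calibration is good to about 2 mm. The wrist camera is an equidistant fisheye: a pixel r from the principal point sees the ray r / f radians off the axis. A picture is of the moment at which its call begins: read the wrist's pose just before it. camera_info takes no time and is no camera call; for the wrist camera it gives the pose at the moment of the call.
- r.close_job(): hands the job in; it is judged then, once.
The state is a dict: "time": time; "joint_positions": joint angles; "joint_vel": joint speeds; "joint_torque": joint torques, N m; "ee_pos": TCP position; "eef_rot": TCP orientation; "ft_force": force on the tool from outside, world axes, zero at the start; "torque": the same for the moment, N m; "width": finger opening in m; "grip_force": force on a finger pad.
Only numpy, scipy, OpenCV 4.12 (cv2) and the standard library are available. Lean on these libraries where they do the work, as an engineer would, in place of code of your own. Each camera call takes 0.05 s, during which the arm holds its last target. There are 200 camera calls.

## Task

The hoist's platform is up with the candle jars on it: throw the winch's pawl lever over to release, wind the crank up a touch so that the pawl springs out, and let the crank turn back slowly under the load (never faster than about a quarter turn per second) until the platform is fully down with the jars still on it. Then stand all the jars upright on the display shelf in one neat row, one on the centre of each dark round pad, starting from the pad at the end stop and leaving no pad empty in between. When they all stand there, twist the call knob clockwise to its stop and let it spring back; leave the platform down and the other things on the counter where they are.

Things in the scene. Friction and masses are not known exactly. Their poses are not given: they have to be found in the camera images.
- platform_top (a point): Centre of the top face of the hoist's platform: aluminium with dark mat, 240 x 240 x 12 mm, a plate 50 mm high at its +x edge; two posts with a cross-bar, 412 mm high, stand 205 mm from its centre on the +x side. 170 mm above the counter when up, 30 mm when down; it carries the jars and sinks 33.3 mm per rad of crank. z up.
- winch_axis (a point): Point on the winch's vertical axis, 178 mm above the counter (height of handle_grip), beside the platform at its +y side. The winch is a grey box 170 x 170 x 70 mm with a toothed wheel (120 mm across), a pawl at the corner towards robot and platform, and a crank on top.
- crank (a joint): Crank angle, rad: about 0 at the start (platform up), grows counter-clockwise seen from above as the platform sinks, to its stop at 4.2 (down). Winds up (clockwise) only to -0.3, the top stop. The load drives it towards + with 0.4 to 0.8 N m (5 to 10 N at the handle); with the pawl out and the handle let go it runs away at 4 rad/s or more.
- handle_grip (a point): Middle of the crank's upright black handle, a freely spinning cylinder 26 mm across, 70 mm tall (142 to 212 mm above the counter), 80 mm from the winch axis; the crank arm's top is at 138 mm. Take it from above; it spins on its pin, so the hand need not turn.
- pawl_nose (a point): Middle of the ratchet pawl's nose, 48 mm from the winch axis: 87 mm above the counter when in the teeth, over 107 mm when lifted clear. A spring links the pawl to its lever, but while the load presses a tooth on it the undercut tooth traps it: with the lever over, it springs up only once the crank is wound up by 0.15 to 0.25 rad.
- pawl_lever (a joint): Pawl lever angle, rad: 0 at the start (pawl in; the stalk leans 0.4 rad outwards from upright), 0.5 at its stop, leaning 0.9 rad outwards, away from the winch axis (release). Stays where it is left; moving it takes about 4 to 6 N at the bar.
- lever_grip (a point): Middle of the free part of the lever's black grip bar, 16 mm thick, level, square to the line from winch axis to lever; it sticks out sideways from the stalk (44 mm free, this point 32 mm from the stalk), 72 mm from the pivot's axis, 158 mm above the counter at the start. Can be pinched from above; it then turns between the fingers.
- lever_pivot (a point): Pivot of the pawl lever (level axis), 105 mm from the winch axis, 92 mm above the counter. From the winch axis to this point is the outward direction in which the lever is thrown.
- jar0: Candle jar of amber glass with paper band and dark lid: cylinder 60 mm across, 64 mm tall, lid 52 mm across on top, 74 mm in all; about 0.15 to 0.31 kg. Origin: centre of the underside, z up. Starts on the hoist's platform. Two to four of them are present, all alike.
- jar1: Candle jar of amber glass with paper band and dark lid: cylinder 60 mm across, 64 mm tall, lid 52 mm across on top, 74 mm in all; about 0.15 to 0.31 kg. Origin: centre of the underside, z up. Starts on the hoist's platform. Two to four of them are present, all alike.
- jar2: Candle jar of amber glass with paper band and dark lid: cylinder 60 mm across, 64 mm tall, lid 52 mm across on top, 74 mm in all; about 0.15 to 0.31 kg. Origin: centre of the underside, z up. Starts on the hoist's platform. Two to four of them are present, all alike.
- jar3: Candle jar of amber glass with paper band and dark lid: cylinder 60 mm across, 64 mm tall, lid 52 mm across on top, 74 mm in all; about 0.15 to 0.31 kg. Origin: centre of the underside, z up. Starts on the hoist's platform. Two to four of them are present, all alike.
- place0 (a point): Centre of dark round pad 1 on the shelf's top face, the one nearest the end stop. The shelf is a fixed riser of pale wood: board 130 x 350 mm, top 50 mm above the counter, end stop 30 mm high, 45 mm from this point at the point's +y. Four dark round pads, 68 mm across, lie 80 mm apart along its middle (the point's y axis).
- place1 (a point): Centre of dark round pad 2 on the shelf's top face, 80 mm from the first, counted away from the end stop.
- place2 (a point): Centre of dark round pad 3 on the shelf's top face, 160 mm from the first, counted away from the end stop.
- place3 (a point): Centre of dark round pad 4 on the shelf's top face, 240 mm from the first, counted away from the end stop.
- call_knob_grip (a point): Middle of the call knob's bar, on the knob's vertical axis, 78 mm above the counter: black bar 50 mm long, 14 mm thick, from 51 to 91 mm above the counter, over a disc 48 mm across, on a grey box 60 x 60 x 40 mm. The point keeps the box's frame: the bar lies along its x axis when the knob is at rest.
- call_knob (a joint): Angle of the call knob in rad: 0 at rest, grows clockwise seen from above, stop at 1.0. A spring (0.12 N m per rad) turns it back when let go.
- pepper_mill: Wooden pepper mill, 56 mm across, 150 mm tall; loose bystander, leave it where it stands. Origin: centre of the underside.
- service_bell: Brass service bell, 84 mm across, 54 mm tall; loose bystander, leave it where it stands. Origin: centre of the underside.
- card_reader: Black card reader, 160 x 75 x 30 mm; loose bystander, leave it where it stands. Origin: centre of the underside.
- stapler: Stapler, 140 x 36 x 45 mm; loose bystander, leave it where it stands. Origin: centre of the underside.
- sugar_bowl: White bowl, 100 mm across, 50 mm tall; loose bystander, leave it where it stands. Origin: centre of the underside.
- coaster_stack: Stack of round cork coasters, 94 mm across, 35 mm tall; loose bystander, leave it where it stands. Origin: centre of the underside.

How it is judged:
On the way, in this order (a step that is already met when the one before it is completed fails the run):
1. the pawl lever is thrown over (above 0.42 rad) with the platform still up (value of joint pawl_lever above 0.42 rad and value of joint crank below 0.3 rad), for 0.1 s.
2. the pawl has sprung clear of the teeth (its nose above 103 mm) (height (world z) of pawl_nose above 0.103 m), for 0.1 s.
3. the platform is fully down (crank above 4.0 rad) and at rest, with all the jars on it (within 160 mm of its centre) (value of joint crank above 4 rad and velocity of joint crank between -0.1 and 0.1 rad/s and distance between each of jar0, jar1, jar2, jar3 and platform_top below 0.16 m), for 0.2 s.
4. all the jars stand in the row on the shelf, released ((horizontal distance between jar0 and place0 below 0.015 m or (horizontal distance between jar0 and place1 below 0.015 m and horizontal distance between any of jar1, jar2, jar3 and place0 below 0.015 m) or (horizontal distance between jar0 and place2 below 0.015 m and horizontal distance between any of jar1, jar2, jar3 and place1 below 0.015 m) or (horizontal distance between jar0 and place3 below 0.015 m and horizontal distance between any of jar1, jar2, jar3 and place2 below 0.015 m)) and z of jar0 in the frame of place0 between -0.008 and 0.008 m and angle between each of jar0, jar1, jar2, jar3's own z axis and vertical below 0.1 rad and contact force between each of jar0, jar1, jar2, jar3 and the fingers below 0.1 N and linear speed of each of jar0, jar1, jar2, jar3 below 0.02 m/s and (horizontal distance between jar1 and place0 below 0.015 m or (horizontal distance between jar1 and place1 below 0.015 m and horizontal distance between any of jar0, jar2, jar3 and place0 below 0.015 m) or (horizontal distance between jar1 and place2 below 0.015 m and horizontal distance between any of jar0, jar2, jar3 and place1 below 0.015 m) or (horizontal distance between jar1 and place3 below 0.015 m and horizontal distance between any of jar0, jar2, jar3 and place2 below 0.015 m)) and z of jar1 in the frame of place0 between -0.008 and 0.008 m and (horizontal distance between jar2 and place0 below 0.015 m or (horizontal distance between jar2 and place1 below 0.015 m and horizontal distance between any of jar0, jar1, jar3 and place0 below 0.015 m) or (horizontal distance between jar2 and place2 below 0.015 m and horizontal distance between any of jar0, jar1, jar3 and place1 below 0.015 m) or (horizontal distance between jar2 and place3 below 0.015 m and horizontal distance between any of jar0, jar1, jar3 and place2 below 0.015 m)) and z of jar2 in the frame of place0 between -0.008 and 0.008 m and (horizontal distance between jar3 and place0 below 0.015 m or (horizontal distance between jar3 and place1 below 0.015 m and horizontal distance between any of jar0, jar1, jar2 and place0 below 0.015 m) or (horizontal distance between jar3 and place2 below 0.015 m and horizontal distance between any of jar0, jar1, jar2 and place1 below 0.015 m) or (horizontal distance between jar3 and place3 below 0.015 m and horizontal distance between any of jar0, jar1, jar2 and place2 below 0.015 m)) and z of jar3 in the frame of place0 between -0.008 and 0.008 m and value of joint crank above 4 rad), for 0.2 s.
5. the call knob is at its stop (above 0.92 rad) (value of joint call_knob above 0.92 rad), for 0.1 s.
6. the call knob is let go and has sprung back (below 0.1 rad) (value of joint call_knob below 0.1 rad), for 0.1 s.
At the end, for the whole second after the job is handed in: Every jar stands upright (within 0.1 rad), released and at rest on the shelf within 15 mm of the centre of a dark round pad, the pads filled from the end stop on without a gap; the platform is down (crank above 4.0 rad) and the call knob is back at rest (below 0.1 rad) (all of step 4 and value of joint call_knob below 0.1 rad); the robot touches nothing.
It fails at once if the crank runs back faster than 1.8 rad/s (velocity of joint crank above 1.8 rad/s).
It fails at once if a bystander is shifted by more than 30 mm (distance of any of pepper_mill, service_bell, card_reader, stapler, sugar_bowl, coaster_stack from where it was at the start of the episode above 0.03 m).
Of jar0, jar1, jar2, jar3 only 2 to 4 are there at a start; the rules pass over those that are not, and their reading is None.
At some moment in a run one of jar0, jar1, jar2, jar3 may be knocked a few centimetres aside while the robot is not near it.
It also fails if it takes over 210 s, if anything falls off the work surface, if the arm or the gripper's body presses on something with over 40 N, if the wrist force passes 120 N, or if a joint passes its speed limit or range.

## Working session

There is one attempt and no reset: what is moved stays moved. The work goes in short steps, Python scripts to look and compute and a tool call to move; the robot and the scene stay as the last step left them, time stands still between calls to the robot, and variables do not carry over. Pictures are saved under pics/ and viewed, at most 14 in all, crops included, and the job is handed in when it is done.

Besides the shell and the picture viewer there is one more tool, called after "Call:" as name(argument=value, ...), one argument or row to a line, values as JSON. arm_command: Moves the arm, as the interface text tells. Its arguments: {"type":"object","properties":{"moves":{"type":"array"},"fingers":{"type":"number"},"squeeze":{"type":"number"}},"required":["moves"]}

```bash
ls; mkdir -p pics
cat > h.py <<'E'
import numpy as np, cv2
from scipy.spatial.transform import Rotation as R
from bench import r
def save(n,f):
    im=r.camera(n); cv2.imwrite(f'pics/{f}.png',cv2.cvtColor(im,cv2.COLOR_RGB2BGR)); return im
def rot(a):
    a=np.array(a,float)
    return a if a.shape==(3,3) else R.from_quat(a).as_matrix()
def ray(n,u,v,ci=None):
    c=ci or r.camera_info(n); x=(u-c['cx'])/c['fx']; y=(v-c['cy'])/c['fy']
    if n=='wrist':
        t=np.hypot(x,y); s=np.sin(t)/t if t>1e-9 else 1; d=np.array([x*s,-y*s,-np.cos(t)])
    else: d=np.array([x,-y,-1.])
    return np.array(c['origin'],float),rot(c['attitude'])@d
def onz(n,u,v,z,ci=None):
    o,d=ray(n,u,v,ci); return o+d*(z-o[2])/d[2]
E
python3 - <<'E'
from h import *
for n in('scene','top','wrist'):
    print(n,r.camera_info(n))
save('top','top0');save('scene','scene0')
print(r.read_state())
E
```

```text
pics
scene {'fx': 526.2375588101248, 'fy': 526.2375588101248, 'cx': 283.8917986706728, 'cy': 205.082817012665, 'origin': array([ 1.53005372, -0.46108128,  1.08413029]), 'attitude': array([0.35440169, 0.22984715, 0.47982887, 0.76898244])}
top {'fx': 388.3493534742724, 'fy': 388.3493534742724, 'cx': 278.88627759951174, 'cy': 211.64392806113094, 'origin': array([ 0.30645009, -0.00194857,  1.18623065]), 'attitude': array([-0.06973975,  0.06178459,  0.71351623, -0.69441602])}
wrist {'fx': 325.19226210127806, 'fy': 325.19226210127806, 'cx': 274.982840832951, 'cy': 209.66993142044458, 'origin': array([ 0.31180287, -0.54625504,  0.38420494]), 'attitude': array([-0.12114799,  0.08143795, -0.54971733,  0.82249735])}
{'time': 0.1, 'joint_positions': array([ 1.15539399,  0.33280919, -0.06469295,  1.46083401,  0.02159398,
        1.34988907, -0.08848741]), 'joint_vel': array([-3.00599753e-03, -1.01073988e-03,  6.60553125e-04, -7.01010812e-05,
       -1.53955848e-03,  1.87278942e-04,  2.23632099e-05]), 'joint_torque': array([ 6.91263795e-04, -6.24550366e+01,  2.38218892e-02, -3.90720284e+01,
       -6.15136279e-02,  3.64460098e-02,  5.46123999e-05]), 'ee_pos': array([ 0.2391048 , -0.5770941 ,  0.22184429]), 'eef_rot': array([ 9.80772741e-01,  1.95152358e-01, -1.46524933e-04, -6.04783026e-04]), 'ft_force': array([-0.2272576 ,  0.06244013, -0.59842915]), 'torque': array([ 0.02385287, -0.01567844, -0.0114134 ]), 'grip_force': 0.0, 'width': 0.08673573530946986}
```

View pics/top0.png

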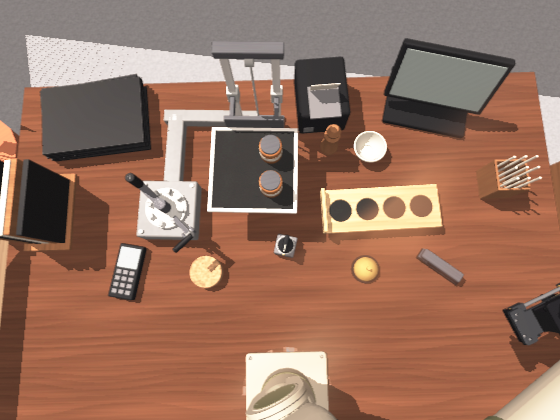

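View pics/scene0.png

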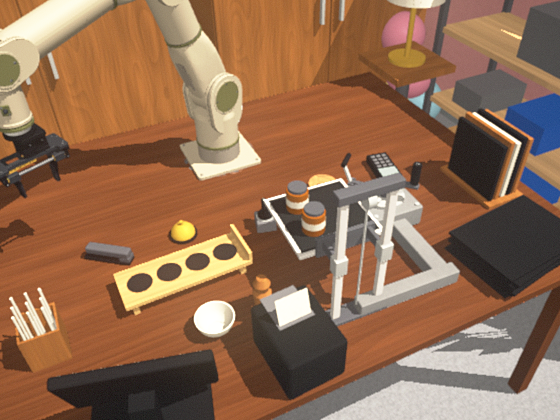

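Top view: two jars at (270,147) and (270,183) on the platform. The winch is at (168,208), with the crank handle at (133,180) and the lever bar at (182,243). The knob is at (286,244). The pads are at (341,210), (368,209), (395,207) and (421,205), with the end stop on the left at (323,210).

Run:
```python
from h import *
im=cv2.imread('pics/top0.png'); c=cv2.resize(im[160:270,110:310],None,fx=4,fy=4,interpolation=cv2.INTER_CUBIC); cv2.imwrite('pics/c1.png',c)
sc=cv2.imread('pics/scene0.png'); 
cv2.imwrite('pics/c2.png',cv2.resize(sc[140:250,240:440],None,fx=4,fy=4,interpolation=cv2.INTER_CUBIC))
hsv=cv2.cvtColor(im,cv2.COLOR_BGR2HSV)
# pads
reg=np.zeros(im.shape[:2],np.uint8); reg[180:240,322:442]=1
m=((hsv[...,2]<110)&(reg>0)).astype(np.uint8)
n,l,s,ce=cv2.connectedComponentsWithStats(m)
for i in range(1,n):
    if s[i,4]>150: print('pad',s[i],ce[i].round(1),onz('top',*ce[i],.05).round(4))
for n_,u,v,z in [('p0',341,210,.05),('p3',421,205,.05),('jarA',270,145,.244),('jarB',270,181,.244),('knob',286,244,.091),('handle',131,179,.212),('lever',182,243,.16),('winch',168,208,.14)]:
    print(n_,onz('top',u,v,z).round(3))
```

```text
pad [357 199  19  17 186] [364.4 205.4] [ 0.5326 -0.2468  0.05  ]
pad [330 200  21  21 353] [340.  210.3] [ 0.5197 -0.1738  0.05  ]
p0 [ 0.52  -0.177  0.05 ]
p3 [ 0.529 -0.415  0.05 ]
jarA [0.658 0.025 0.244]
jarB [0.563 0.027 0.244]
knob [ 0.419 -0.01   0.091]
handle [0.588 0.39  0.212]
lever [0.423 0.267 0.16 ]
winch [0.523 0.313 0.14 ]
```

View pics/c1.png

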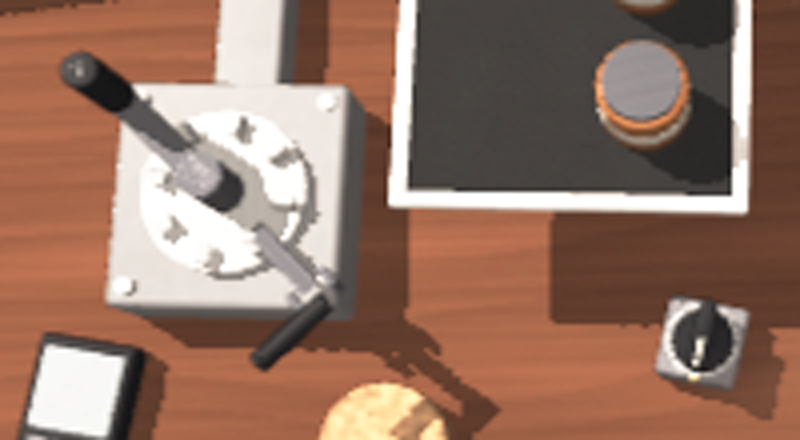

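View pics/c2.png

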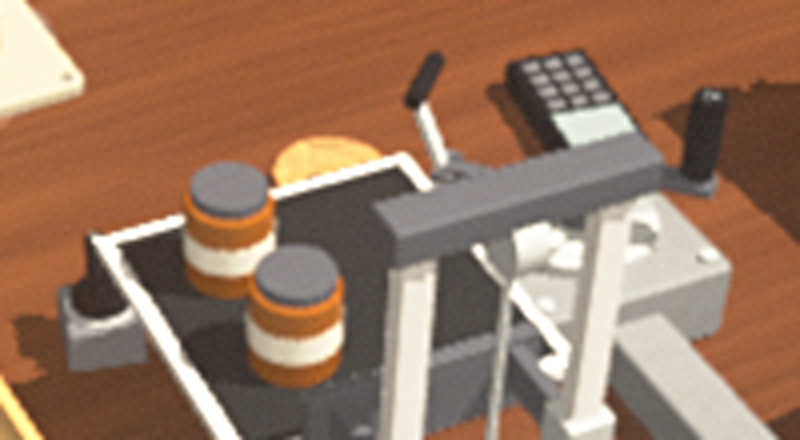

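Crop 1: handle top at crop (80,68), i.e. px (130,177). The lever bar runs from px (175.5,249.5) to the stalk at (192,235). The box-top corners are at crop (120,85), (355,88), (352,318) and (107,300). The knob bar runs roughly along image-vertical. Crop 2 shows the same lever bar, crop (410,100) to (437,58), and the handle top at crop (710,95).

Run:
```python
from h import *
P=lambda x,y,z:onz('top',110+x/4-.4,160+y/4-.4,z)
cs=[P(*c,.07) for c in [(120,85),(350,88),(350,318),(107,300)]]
print(np.round(cs,3)); ax=np.mean(cs,0); print('axis',ax.round(4))
for i in range(4): print(np.linalg.norm(cs[i]-cs[(i+1)%4]))
print('wheel',P(228,192,.09).round(4))
h=P(80,66,.212); print('handle',h.round(4), np.linalg.norm((h-ax)[:2]))
a,b=P(262,358,.16),P(328,297,.16); print('bar',a.round(4),b.round(4),np.linalg.norm(a-b))
def tri(u1,v1,u2,v2):
    o1,d1=ray('top',u1,v1);o2,d2=ray('scene',u2,v2)
    t=np.linalg.lstsq(np.c_[d1,-d2],o2-o1,rcond=None)[0]
    p,q=o1+d1*t[0],o2+d2*t[1]; return ((p+q)/2).round(4),np.linalg.norm(p-q).round(4)
print('handle tri',tri(110+80/4,160+66/4,240+710/4,140+95/4))
print('bar far tri',tri(110+262/4,160+356/4,240+437/4,140+58/4))
print('bar near tri',tri(110+326/4,160+300/4,240+412/4,140+100/4))
print('jarB tri',tri(110+641/4,160+80/4,240+229/4,140+188/4))
print('knob',P(704,335,.091),P(706,302,.091),P(700,365,.091))
pf=[P(*c,.17) for c in [(398,0),(390,205),(746,212)]];print('plat',np.round(pf,4))
# wheel->lever dir
st=P(312,290,.1);print('pivot',st.round(4),(st-ax).round(4),np.linalg.norm((st-ax)[:2]))
im=cv2.imread('pics/top0.png');hsv=cv2.cvtColor(im,cv2.COLOR_BGR2HSV)
cv2.imwrite('pics/c3.png',cv2.resize(np.hstack([im[170:245,310:450]]),None,fx=5,fy=5,interpolation=cv2.INTER_CUBIC))
```

```text
[[0.622 0.421 0.07 ]
 [0.615 0.249 0.07 ]
 [0.443 0.247 0.07 ]
 [0.461 0.424 0.07 ]]
axis [0.5352 0.3352 0.07  ]
0.17225845569645926
0.17205068962602413
0.17818751563777877
0.1614505560791686
wheel [0.5343 0.3318 0.09  ]
handle [0.5957 0.394  0.212 ] 0.08439717672537686
bar [0.4068 0.2848 0.16  ] [0.4463 0.2416 0.16  ] 0.05856437499865645
handle tri (array([0.5952, 0.3941, 0.2119]), np.float64(0.0022))
bar far tri (array([0.4078, 0.2856, 0.1618]), np.float64(0.0048))
bar near tri (array([0.4439, 0.2433, 0.1595]), np.float64(0.0029))
jarB tri (array([0.5675, 0.0272, 0.2385]), np.float64(0.0024))
knob [ 0.42133233 -0.00887489  0.091     ] [ 0.44474012 -0.01097398  0.091     ] [ 0.40025276 -0.00544564  0.091     ]
plat [[ 0.6486  0.1944  0.17  ]
 [ 0.5057  0.1987  0.17  ]
 [ 0.4942 -0.0387  0.17  ]]
pivot [0.4598 0.2672 0.1   ] [-0.0754 -0.068   0.03  ] 0.10151557806739823
```

View pics/c3.png

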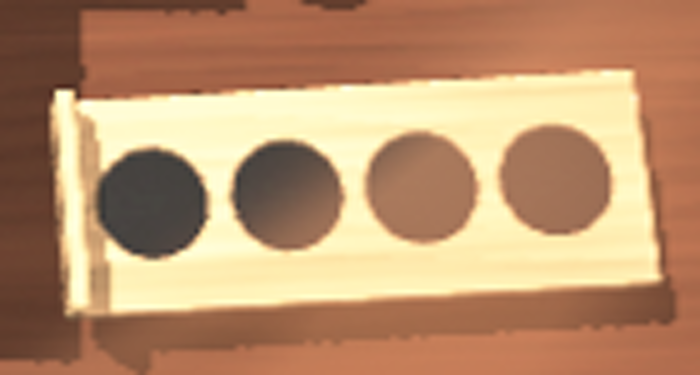

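Pad centres in crop 3: (153,203), (288,195), (422,187), (555,180). They are about 80 mm apart, which fits. I'll start moving towards the lever.

Call:
arm_command(
  moves=[3.3,-1.9,-0.9,0,3.3,-1.9,-0.9,0,3.3,-1.9,-0.9,0,3.3,-1.9,-0.9,0,3.3,-1.9,-0.9,0,3.3,-1.9,-0.9,0,3.3,-1.9,-0.9,0,3.3,-1.9,-0.9,0,3.3,-1.9,-0.9,0,0,0,0,7,0,0,0,7,0,0,0,7],
  fingers=60,
  squeeze=20,
)

```text
time: 1.1
ee_pos: [0.4485, -0.305, 0.3033]
eef_rot: [1.0, 0.011, -0.0, -0.0]
ft_force: [-0.7, -1.5, -0.2]
width: 0.0521
grip_force: 0.0
```

```bash
cat >> h.py <<'E'
def to(p,yaw_y=None,s=None):
    """shift in tool axes (cm) and turn (deg, tool z) from the present pose to TCP p with tool y at heading yaw_y deg"""
    s=s or r.read_state(); M=rot(s['eef_rot']); d=M.T@(np.array(p)-s['ee_pos'])*100
    t=None
    if yaw_y is not None:
        h=np.degrees(np.arctan2(M[1,1],M[0,1])); t=-((yaw_y-h+90)%180-90)
    print('tcp',np.round(s['ee_pos'],4),'shift',d.round(2),'turn',t,'tilt',(M[2,2]).round(4))
    return d,t
E
python3 - <<'E'
from h import *
to([.419,.2685,.25],42.2)
print(r.read_state()['joint_positions'].round(2))
for c in [(153,203),(288,195),(422,187),(555,180)]: print(onz('top',310+c[0]/5-.4,170+c[1]/5-.4,.05).round(4))
E
```

```text
tcp [ 0.4485 -0.305   0.3033] shift [ -1.69 -57.4    5.34] turn 49.05456585101405 tilt -1.0
[ 0.76  0.13 -0.27  1.54  0.04  1.48 -1.06]
[ 0.5199 -0.1742  0.05  ]
[ 0.5225 -0.2546  0.05  ]
[ 0.5251 -0.3343  0.05  ]
[ 0.527  -0.4133  0.05  ]
```

Call:
arm_command(
  moves=[0,0,0,-7,0,0,0,-7,0,0,0,-7,0,0,0,-7,0,0,0,-7,0,0,0,-7,0,0,0,-7,0,0,0,-7,0,0,0,-7,0,0,0,-7,0,0,0,-7,0,0,0,-7],
)

```text
time: 2.1
ee_pos: [0.448, -0.3057, 0.3032]
eef_rot: [0.732, 0.681, -0.0, -0.0]
ft_force: [-0.0, -0.5, 0.9]
width: 0.0523
grip_force: 0.0
```

Call:
arm_command(
  moves=[0,0,0,-7,0,0,0,-7,0,0,0,-7,0,0,0,-7,0,0,0,-7,0,0,0,-7,0,0,0,-5,0,0,0,0],
)

```text
time: 2.77
ee_pos: [0.448, -0.3057, 0.3032]
eef_rot: [0.401, 0.916, 0.0, -0.0]
ft_force: [0.1, 0.1, -0.6]
width: 0.0522
grip_force: 0.0
```

Run:
```python
from h import *
to([.419,.2685,.30],42.2)
print(r.read_state()['joint_positions'].round(2))
```

```text
tcp [ 0.448  -0.3057  0.3032] shift [44.14 36.84  0.34] turn 0.5414870277559771 tilt -1.0
[ 0.89  0.15 -0.42  1.53  0.06  1.48  1.21]
```

Call:
arm_command(
  moves=[2.95,2.45,0,0,2.95,2.45,0,0,2.95,2.45,0,0,2.95,2.45,0,0,2.95,2.45,0,0,2.95,2.45,0,0,2.95,2.45,0,0,2.95,2.45,0,0,2.95,2.45,0,0,2.95,2.45,0,0,2.95,2.45,0,0,2.95,2.45,0,0],
)

```text
time: 3.77
ee_pos: [0.4251, 0.1556, 0.3036]
eef_rot: [0.405, 0.915, -0.0, 0.0]
ft_force: [1.1, -0.2, -0.2]
width: 0.0523
grip_force: 0.0
```

Call:
arm_command(
  moves=[2.95,2.45,0,0,2.95,2.45,0,0,2.8,2.45,0,0,0,0,0,0,0,0,0,0],
)

```text
time: 4.18
ee_pos: [0.4201, 0.2697, 0.3031]
eef_rot: [0.402, 0.916, 0.0, -0.001]
ft_force: [0.8, -0.4, 0.2]
width: 0.0526
grip_force: 0.0
```

Run:
```python
from h import *
to([.419,.2685,.25],42.2)
print(r.camera_info('wrist'))
save('wrist','w1')
```

```text
tcp [0.4201 0.2697 0.3031] shift [-0.03 -0.16  5.31] turn 0.4058303441768203 tilt -1.0
{'fx': 325.19226210127806, 'fy': 325.19226210127806, 'cx': 274.982840832951, 'cy': 209.66993142044458, 'origin': array([0.36568117, 0.32864219, 0.46571607]), 'attitude': array([-0.13554011, -0.05254746,  0.35925011,  0.92184977])}
```

View pics/w1.png

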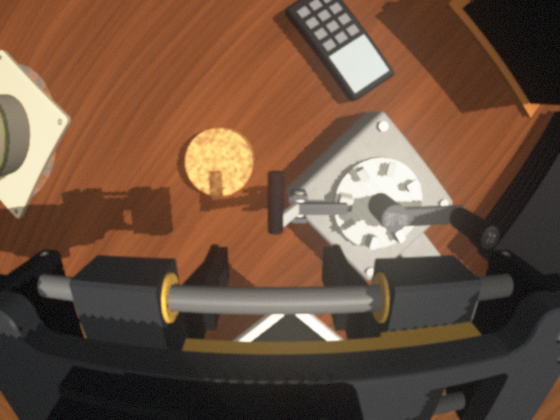

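Wrist view: the bar runs from (276,172) to (276,234), with the stalk meeting it at about (284,213). The crank handle top is at (490,238) and the wheel centre at (379,203).

Run:
```python
from h import *
for n,u,v,z in [('end',276,173,.163),('mid',276,203,.163),('end2',276,233,.163),('wheel',379,203,.09),('handle',490,237,.212)]: print(n,onz('wrist',u,v,z).round(4))
```

```text
end [0.4042 0.2869 0.163 ]
mid [0.4241 0.2652 0.163 ]
end2 [0.445  0.2424 0.163 ]
wheel [0.5322 0.3369 0.09  ]
handle [0.5942 0.3934 0.212 ]
```

Call:
arm_command(
  moves=[0,0,3,0,0,0,3,0,0,0,3,0,0,0,3,0,0,0,2,0,0,0,1.5,0,0,0,0.9,0,0,0,0,0],
)

```text
time: 4.9
ee_pos: [0.421, 0.2656, 0.138]
eef_rot: [0.404, 0.915, -0.001, -0.0]
ft_force: [0.0, -0.8, 0.2]
width: 0.0522
grip_force: 0.0
```

Call:
arm_command(
  moves=[0,0,0,0,0,0,0,0,0,0,0,0,0,0,0,0,0,0,0,0,0,0,0,0,0,0,0,0,0,0,0,0],
  fingers=0,
  squeeze=20,
)

```text
time: 5.57
ee_pos: [0.4214, 0.2678, 0.1397]
eef_rot: [0.403, 0.915, 0.0, 0.0]
ft_force: [1.4, 0.7, -0.1]
width: 0.0152
grip_force: 20.0
```

Call:
arm_command(
  moves=[0,-0.65,0.3,0,0,-0.6,0.4,0,0,-0.55,0.45,0,0,-0.55,0.5,0,0,-0.5,0.55,0,0,-0.15,0.2,0,0,0,0,0,0,0,0,0,0,0,0,0],
)

```text
time: 6.32
ee_pos: [0.4006, 0.2494, 0.1171]
eef_rot: [0.402, 0.915, 0.002, 0.001]
ft_force: [3.9, 4.6, 6.6]
width: 0.0149
grip_force: 20.0
```

Call:
arm_command(
  moves=[0,0,0,0,0,0,0,0,0,0,0,0,0,0,-2,0,0,0,-3,0,0,0,-3.5,0,0,0,-3.5,0,0,0,-3,0,0,0,0,0,0,0,0,0],
  fingers=65,
)

```text
time: 7.15
ee_pos: [0.3995, 0.2474, 0.2664]
eef_rot: [0.403, 0.915, 0.0, 0.001]
ft_force: [0.3, 0.4, -0.8]
width: 0.0561
grip_force: 0.0
```

Run:
```python
from h import *
to([.5945,.3935,.163],42.2)
im=save('wrist','w2')
for n,u,v,z in [('bar',276,203,.137)]: print(n,onz('wrist',u,v,z).round(4))
```

```text
tcp [0.3995 0.2474 0.2664] shift [-2.38 24.23 10.38] turn 0.2726683467312796 tilt -1.0
bar [0.4    0.2466 0.137 ]
```

View pics/w2.png

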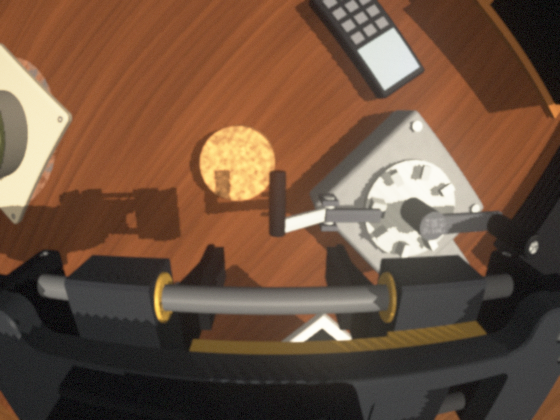

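Lever bar now at (278,203), at its stop. The hub looks tall, so I'll check its height.

Run:
```python
from h import *
for z in (.1,.14,.16,.18): print(z,onz('wrist',434,226,z).round(3))
to([.5945,.3935,.163],42.2)
```

```text
0.1 [0.561 0.343 0.1  ]
0.14 [0.535 0.339 0.14 ]
0.16 [0.522 0.337 0.16 ]
0.18 [0.508 0.334 0.18 ]
tcp [0.3989 0.247  0.2651] shift [-2.4  24.33 10.2 ] turn 0.2780550272153164 tilt -1.0
```

Call:
arm_command(
  moves=[-0.4,3.5,0,0,-0.4,4,0,0,-0.4,4,0,0,-0.4,4,0,0,-0.4,4,0,0,-0.4,3,0,0,0,1.8,0,0,0,0,0,0,0,0,0,0],
)

```text
time: 7.95
ee_pos: [0.5893, 0.3919, 0.2628]
eef_rot: [0.401, 0.916, -0.002, -0.002]
ft_force: [-0.2, -0.5, -0.1]
width: 0.0568
grip_force: 0.0
```

Run:
```python
from h import *
to([.5945,.3935,.163],42.2)
im=save('wrist','w3')
print(r.read_state()['joint_positions'].round(2))
ci=r.camera_info('wrist')
# where handle top would appear
o=np.array(ci['origin']);M=rot(ci['attitude'])
q=M.T@(np.array([.5945,.3935,.212])-o); t=np.arctan2(np.hypot(q[0],q[1]),-q[2]);a=np.array([q[0],-q[1]])/np.hypot(q[0],q[1])
print(ci['cx']+ci['fx']*t*a[0],ci['cy']+ci['fy']*t*a[1])
```

```text
tcp [0.5893 0.3919 0.2628] shift [-0.25  0.53  9.98] turn 0.46659871389459795 tilt -1.0
[-0.12  0.67 -0.95  1.09  0.53  1.61 -0.18]
283.15409143154807 233.51785594302052
```

View pics/w3.png

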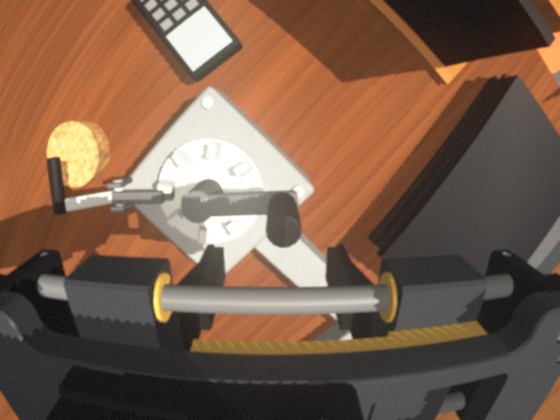

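The handle top shows at about (283,232), matching the prediction of (283,233). Descending to grip it.

Call:
arm_command(
  moves=[-0.2,0.5,1,0,0,0,2.5,0,0,0,2.5,0,0,0,2,0,0,0,1.5,0,0,0,0.5,0,0,0,0,0,0,0,0,0],
)

```text
time: 8.67
ee_pos: [0.5956, 0.3929, 0.1668]
eef_rot: [0.402, 0.915, 0.0, 0.0]
ft_force: [1.3, 0.5, 0.8]
width: 0.0566
grip_force: 0.0
```

Call:
arm_command(
  moves=[0,0,0,0,0,0,0,0,0,0,0,0,0,0,0,0,0,0,0,0,0,0,0,0,0,0,0,0],
  fingers=0,
  squeeze=45,
)

```text
time: 9.25
ee_pos: [0.5958, 0.3933, 0.1661]
eef_rot: [0.402, 0.915, 0.001, 0.0]
ft_force: [3.5, 3.8, -0.9]
width: 0.025
grip_force: 45.0
```

Run:
```python
from h import *
s=r.read_state(); p=s['ee_pos']; A=np.array([.5337,.335])
d=p[:2]-A; print(p.round(4),np.hypot(*d),np.degrees(np.arctan2(d[1],d[0])),s['ft_force'].round(1))
to([p[0],p[1],.163],42.2)
```

```text
[0.5958 0.3933 0.1661] 0.08520147731803412 43.220069881559624 [ 3.5  3.8 -0.9]
tcp [0.5958 0.3933 0.1661] shift [ 0.   -0.    0.31] turn 0.34655162227268477 tilt -1.0
```

Call:
arm_command(
  moves=[-0.4,0,0,0,-0.4,0,0,0,-0.4,-0.05,0,0,-0.4,-0.05,0,0,-0.4,-0.1,0,0,-0.1,-0.05,0,0,0,0,0,0,0,0,0,0],
)

```text
time: 9.92
ee_pos: [0.6078, 0.3776, 0.1662]
eef_rot: [0.402, 0.916, 0.002, -0.0]
ft_force: [4.4, 8.5, -1.9]
width: 0.0253
grip_force: 45.0
```

Run:
```python
from h import *
s=r.read_state(); M=rot(s['eef_rot']); print(s['ee_pos'].round(4),(M.T@s['ft_force']).round(1)); save('scene','s2'); save('wrist','w4')
im=cv2.imread('pics/s2.png'); a=cv2.resize(im[140:240,300:440],(700,500),interpolation=cv2.INTER_CUBIC); cv2.imwrite('pics/c4.png',a)
```

```text
[0.6078 0.3776 0.1662] [3.3 9.  2. ]
```

View pics/w4.png

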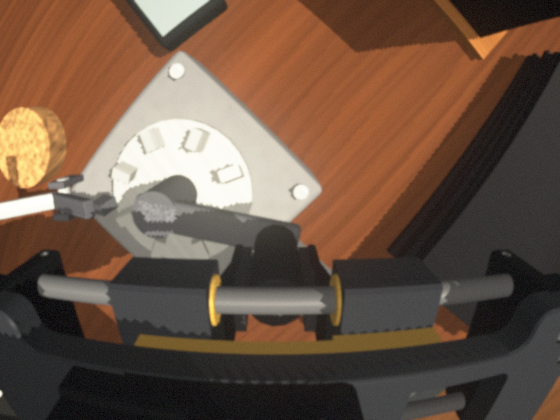

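View pics/c4.png

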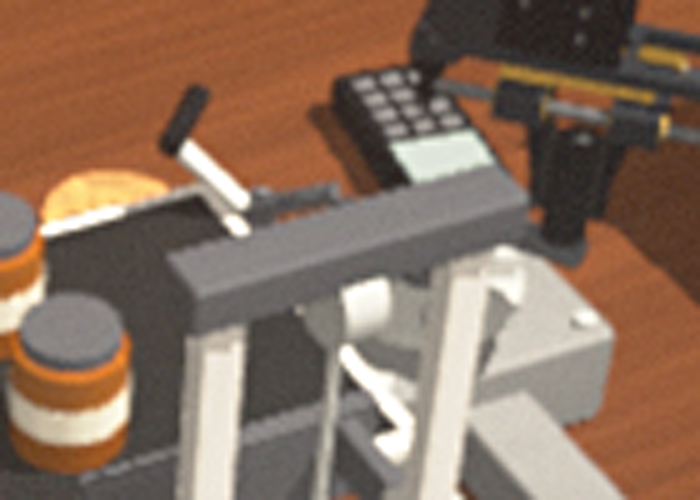

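```bash
cat >> h.py <<'E'
def arc(A,deg=4,n=12,R_=80):
    s=r.read_state();M=rot(s['eef_rot']);d=s['ee_pos'][:2]-A;a=np.degrees(np.arctan2(d[1],d[0]))
    print('ang',a.round(1),'rad',(np.hypot(*d)*1e3).round(1),'crank',np.radians((a-43.7)%360).round(2),'F tool',(M.T@s['ft_force']).round(1),'z',s['ee_pos'][2].round(4),'j',s['joint_positions'].round(2))
    u=np.array([np.cos(np.radians(a)),np.sin(np.radians(a))]); print('F radial',(s['ft_force'][:2]@u).round(1),'tangential ccw',(s['ft_force'][:2]@[-u[1],u[0]]).round(1))
    acc=np.zeros(2);out=[]
    for k in range(1,n+1):
        t=np.radians(a+k*deg); w=A+R_/1e3*np.array([np.cos(t),np.sin(t)])-(A+R_/1e3*u)
        g=np.round((M[:2,:2].T@w*100-acc)*20)/20; acc+=g; out+=[round(g[0],2),round(g[1],2),0,0]
    print([float(x) for x in out])
E
python3 -c "
from h import *
arc(np.array([.538,.338]))"
```

```text
ang 29.8 rad 80.2 crank 6.04 F tool [4.8 8.8 2.3] z 0.1662 j [-0.07  0.73 -0.93  1.22  0.57  1.44 -0.19]
F radial 7.5 tangential ccw 6.6
[0.55, 0.1, 0.0, 0.0, 0.55, 0.05, 0.0, 0.0, 0.55, 0.05, 0.0, 0.0, 0.55, -0.0, 0.0, 0.0, 0.55, -0.05, 0.0, 0.0, 0.6, -0.1, 0.0, 0.0, 0.5, -0.15, 0.0, 0.0, 0.55, -0.15, 0.0, 0.0, 0.5, -0.2, 0.0, 0.0, 0.55, -0.25, 0.0, 0.0, 0.45, -0.25, 0.0, 0.0, 0.5, -0.3, 0.0, 0.0]
```

Call:
arm_command(
  moves=[0.3,0.15,0,0,0.55,0.1,0,0,0.55,0.1,0,0,0.55,0.05,0,0,0.55,0,0,0,0.55,-0.05,0,0,0.55,-0.1,0,0,0.55,-0.15,0,0,0.5,-0.15,0,0,0.55,-0.2,0,0,0.5,-0.25,0,0,0.45,-0.25,0,0],
)

```text
time: 11.02
ee_pos: [0.559, 0.4148, 0.1658]
eef_rot: [0.402, 0.916, -0.003, -0.0]
ft_force: [-7.2, -8.1, 6.5]
width: 0.0252
grip_force: 45.0
```

```bash
python3 -c "
from h import *
arc(np.array([.538,.338]))"
```

```text
ang 74.7 rad 79.6 crank 0.54 F tool [ -1.1 -10.8  -6.5] z 0.1658 j [-0.12  0.7  -0.94  1.28  0.56  1.43 -0.28]
F radial -9.8 tangential ccw 4.8
[0.45, -0.3, 0.0, 0.0, 0.45, -0.35, 0.0, 0.0, 0.4, -0.4, 0.0, 0.0, 0.4, -0.4, 0.0, 0.0, 0.35, -0.4, 0.0, 0.0, 0.35, -0.45, 0.0, 0.0, 0.3, -0.5, 0.0, 0.0, 0.25, -0.5, 0.0, 0.0, 0.2, -0.5, 0.0, 0.0, 0.2, -0.5, 0.0, 0.0, 0.15, -0.55, 0.0, 0.0, 0.1, -0.55, 0.0, 0.0]
```

Call:
arm_command(
  moves=[0.4,-0.4,0,0,0.4,-0.4,0,0,0.4,-0.4,0,0,0.4,-0.4,0,0,0.35,-0.4,0,0,0.35,-0.45,0,0,0.3,-0.5,0,0,0.25,-0.5,0,0,0.2,-0.5,0,0,0.2,-0.5,0,0,0.15,-0.55,0,0,0.1,-0.55,0,0],
)

```text
time: 12.02
ee_pos: [0.4954, 0.4038, 0.1659]
eef_rot: [0.402, 0.916, -0.001, 0.0]
ft_force: [-3.2, -2.1, 4.8]
width: 0.0252
grip_force: 45.0
```

```bash
python3 -c "
from h import *
arc(np.array([.538,.338]))"
```

```text
ang 122.9 rad 78.4 crank 1.38 F tool [ 0.6 -3.8 -4.8] z 0.1659 j [-0.06  0.59 -1.    1.45  0.5   1.36 -0.34]
F radial -0.0 tangential ccw 3.8
[0.05, -0.55, 0.0, 0.0, 0.05, -0.55, 0.0, 0.0, 0.0, -0.55, 0.0, 0.0, -0.05, -0.6, 0.0, 0.0, -0.05, -0.55, 0.0, 0.0, -0.15, -0.5, 0.0, 0.0, -0.15, -0.55, 0.0, 0.0, -0.2, -0.55, 0.0, 0.0, -0.2, -0.5, 0.0, 0.0, -0.3, -0.5, 0.0, 0.0, -0.3, -0.45, 0.0, 0.0, -0.3, -0.45, 0.0, 0.0]
```

Call:
arm_command(
  moves=[0.05,-0.55,0,0,0.05,-0.55,0,0,0,-0.55,0,0,-0.05,-0.6,0,0,-0.05,-0.55,0,0,-0.15,-0.5,0,0,-0.15,-0.55,0,0,-0.2,-0.55,0,0,-0.2,-0.5,0,0,-0.3,-0.5,0,0,-0.3,-0.45,0,0,-0.3,-0.45,0,0],
)

```text
time: 13.02
ee_pos: [0.4601, 0.3489, 0.1659]
eef_rot: [0.402, 0.915, -0.001, 0.0]
ft_force: [-3.0, -3.6, 6.4]
width: 0.025
grip_force: 45.0
```

```bash
python3 -c "
from h import *
arc(np.array([.5375,.3375]))"
```

```text
ang 171.6 rad 78.2 crank 2.23 F tool [-0.7 -4.6 -6.4] z 0.1659 j [ 0.1   0.47 -1.06  1.62  0.42  1.3  -0.29]
F radial 2.4 tangential ccw 4.0
[-0.35, -0.4, 0.0, 0.0, -0.4, -0.4, 0.0, 0.0, -0.45, -0.4, 0.0, 0.0, -0.45, -0.3, 0.0, 0.0, -0.45, -0.3, 0.0, 0.0, -0.5, -0.3, 0.0, 0.0, -0.5, -0.2, 0.0, 0.0, -0.5, -0.2, 0.0, 0.0, -0.55, -0.2, 0.0, 0.0, -0.55, -0.1, 0.0, 0.0, -0.55, -0.1, 0.0, 0.0, -0.55, -0.05, 0.0, 0.0]
```

Call:
arm_command(
  moves=[-0.35,-0.45,0,0,-0.4,-0.4,0,0,-0.45,-0.4,0,0,-0.45,-0.35,0,0,-0.45,-0.3,0,0,-0.5,-0.3,0,0,-0.5,-0.2,0,0,-0.5,-0.2,0,0,-0.55,-0.2,0,0,-0.55,-0.1,0,0,-0.55,-0.1,0,0,-0.55,-0.05,0,0],
)

```text
time: 14.02
ee_pos: [0.4787, 0.2846, 0.1659]
eef_rot: [0.403, 0.915, -0.001, 0.001]
ft_force: [2.0, -4.5, 3.4]
width: 0.0253
grip_force: 45.0
```

```bash
python3 -c "
from h import *
arc(np.array([.5375,.3375]))"
```

```text
ang -138.0 rad 79.1 crank 3.11 F tool [-4.7 -1.6 -3.4] z 0.1659 j [ 0.25  0.42 -1.07  1.68  0.38  1.28 -0.16]
F radial 1.6 tangential ccw 4.7
[-0.55, 0.0, 0.0, 0.0, -0.55, 0.05, 0.0, 0.0, -0.55, 0.1, 0.0, 0.0, -0.55, 0.15, 0.0, 0.0, -0.55, 0.15, 0.0, 0.0, -0.5, 0.2, 0.0, 0.0, -0.5, 0.25, 0.0, 0.0, -0.5, 0.3, 0.0, 0.0, -0.45, 0.3, 0.0, 0.0, -0.45, 0.35, 0.0, 0.0, -0.4, 0.35, 0.0, 0.0, -0.4, 0.4, 0.0, 0.0]
```

Call:
arm_command(
  moves=[-0.55,0,0,0,-0.55,0.05,0,0,-0.55,0.1,0,0,-0.55,0.15,0,0,-0.55,0.15,0,0,-0.5,0.2,0,0,-0.5,0.25,0,0,-0.5,0.3,0,0,-0.45,0.3,0,0,-0.45,0.35,0,0,-0.4,0.35,0,0,-0.4,0.4,0,0],
)

```text
time: 15.02
ee_pos: [0.5393, 0.2571, 0.166]
eef_rot: [0.404, 0.915, -0.001, 0.002]
ft_force: [5.1, -7.8, 4.1]
width: 0.0254
grip_force: 45.0
```

```bash
python3 -c "
from h import *
arc(np.array([.5375,.3375]),3)"
```

```text
ang -88.7 rad 80.5 crank 3.97 F tool [-9.3 -1.5 -4.1] z 0.166 j [ 0.25  0.5  -1.02  1.57  0.44  1.31 -0.09]
F radial 8.0 tangential ccw 4.9
[-0.25, 0.3, 0.0, 0.0, -0.25, 0.35, 0.0, 0.0, -0.25, 0.35, 0.0, 0.0, -0.2, 0.35, 0.0, 0.0, -0.2, 0.4, 0.0, 0.0, -0.2, 0.35, 0.0, 0.0, -0.15, 0.4, 0.0, 0.0, -0.1, 0.4, 0.0, 0.0, -0.15, 0.4, 0.0, 0.0, -0.05, 0.4, 0.0, 0.0, -0.1, 0.45, 0.0, 0.0, -0.05, 0.4, 0.0, 0.0]
```

Nearly down. I'll ease it onto the stop and watch the tangential force.

Call:
arm_command(
  moves=[-0.3,0.3,0,0,-0.25,0.35,0,0,-0.25,0.35,0,0,-0.2,0.35,0,0,-0.15,0.25,0,0,-0.1,0.2,0,0,0,0,0,0,0,0,0,0],
)

```text
time: 15.68
ee_pos: [0.5576, 0.2593, 0.1659]
eef_rot: [0.404, 0.915, -0.004, 0.0]
ft_force: [-13.2, -16.1, 14.5]
width: 0.0251
grip_force: 45.0
```

```bash
python3 -c "
from h import *
arc(np.array([.5375,.3375]),3)"
```

```text
ang -75.6 rad 80.7 crank 4.2 F tool [ -3.1 -20.7 -14.4] z 0.1659 j [ 0.22  0.54 -1.    1.52  0.46  1.34 -0.08]
F radial 12.3 tangential ccw -16.8
[-0.2, 0.35, 0.0, 0.0, -0.15, 0.4, 0.0, 0.0, -0.15, 0.4, 0.0, 0.0, -0.15, 0.4, 0.0, 0.0, -0.1, 0.4, 0.0, 0.0, -0.05, 0.4, 0.0, 0.0, -0.1, 0.45, 0.0, 0.0, -0.0, 0.4, 0.0, 0.0, -0.05, 0.4, 0.0, 0.0, 0.0, 0.45, 0.0, 0.0, 0.05, 0.4, 0.0, 0.0, 0.05, 0.4, 0.0, 0.0]
```

Call:
arm_command(
  moves=[0,-0.2,0,0,0,0,0,0,0,0,0,0,0,0,0,0,0,0,0,0,0,0,-1,0,0,0,-3,0,0,0,-3.5,0,0,0,-3.5,0,0,0,-3,0,0,0,0,0],
  fingers=65,
)

```text
time: 16.6
ee_pos: [0.5579, 0.2638, 0.3131]
eef_rot: [0.402, 0.916, 0.003, 0.003]
ft_force: [1.2, 1.4, 0.2]
width: 0.0567
grip_force: 0.0
```

Run:
```python
from h import *
to([.5,.13,.30],42.2)
im=save('top','top2');save('wrist','w5')
b=cv2.imread('pics/top2.png');w=cv2.imread('pics/w5.png')
cv2.imwrite('pics/c5.png',np.hstack([cv2.resize(b[90:270,110:330],None,fx=1.8,fy=1.8),cv2.resize(w,(400,324))]))
```

```text
tcp [0.5579 0.2638 0.3131] shift [ -5.93 -13.33   1.21] turn 0.37251564598102505 tilt -1.0
```

View pics/c5.png

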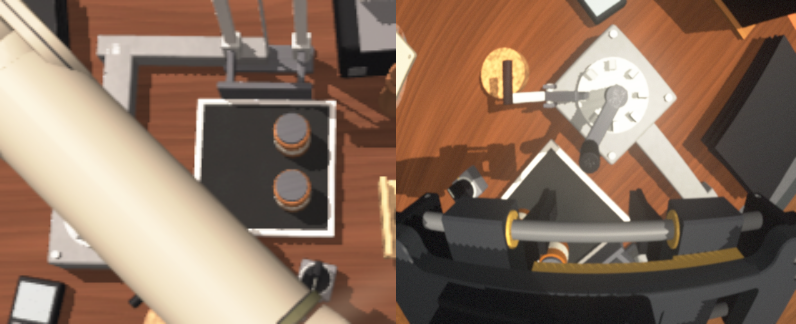

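The platform is fully down with both jars on it, lids at about top px (272,162) and (272,193). The crank points towards -y. Next I'll measure the jars.

```bash
cat >> h.py <<'E'
def jars(im,box,z,show=True):
    """lid centres (dark grey disc ringed by amber) from the top view inside box x0,y0,x1,y1; lid top at z"""
    hsv=cv2.cvtColor(im,cv2.COLOR_RGB2HSV); x0,y0,x1,y1=box
    am=((hsv[...,0]>5)&(hsv[...,0]<22)&(hsv[...,1]>120)&(hsv[...,2]>90)).astype(np.uint8)
    lid=((hsv[...,1]<70)&(hsv[...,2]>85)&(hsv[...,2]<190)).astype(np.uint8)
    m=np.zeros_like(lid);m[y0:y1,x0:x1]=lid[y0:y1,x0:x1]
    m=cv2.morphologyEx(m,cv2.MORPH_OPEN,np.ones((3,3),np.uint8))
    n,l,s,c=cv2.connectedComponentsWithStats(m);o=[]
    for i in range(1,n):
        if 100<s[i,4]<700 and max(s[i,2:4])<1.5*min(s[i,2:4]): p=onz('top',*c[i],z);o.append(p);print('lid',c[i].round(1),s[i],p.round(4))
    return o
E
python3 - <<'E'
from h import *
im=cv2.cvtColor(cv2.imread('pics/top2.png'),cv2.COLOR_BGR2RGB)
jars(im,(225,145,300,225),.104)
for u,v in [(271.2,161.2),(271.2,192.9)]: print(onz('top',u,v,.104).round(4), im[int(v),int(u)])
to([.5,.13,.30],1.7)
E
```

```text
lid [271.4 160.6] [264 153  16  16 222] [0.6622 0.0255 0.104 ]
lid [271.5 192.6] [264 185  16  16 225] [0.5667 0.0272 0.104 ]
lid [237.3 211.6] [225 197  27  28 248] [0.5142 0.1257 0.104 ]
[0.6604 0.0261 0.104 ] [132 124 126]
[0.5658 0.0282 0.104 ] [132 125 126]
tcp [0.5571 0.2626 0.3075] shift [ -5.9  -13.18   0.73] turn 40.869762602169466 tilt -1.0
```

Call:
arm_command(
  moves=[-1.5,-3.3,0,0,-1.5,-3.3,0,0,-1.5,-3.3,0,0,-1.5,-3.3,0,0,0,0,0,6.8,0,0,0,6.8,0,0,0,6.8,0,0,0,6.8,0,0,0,6.8,0,0,0,6.8,0,0,0,0],
  fingers=93,
)

```text
time: 17.62
ee_pos: [0.4998, 0.1282, 0.305]
eef_rot: [0.698, 0.716, -0.001, -0.0]
ft_force: [0.5, 0.4, -0.4]
width: 0.0812
grip_force: 0.0
```

Run:
```python
from h import *
to([.567,.027,.18],1.7)
print(r.read_state()['joint_positions'].round(2))
```

```text
tcp [0.4998 0.1282 0.305 ] shift [-10.27   6.49  12.5 ] turn -0.2823426515767835 tilt -1.0
[ 0.58  0.16 -1.02  1.57  0.14  1.49 -0.42]
```

Call:
arm_command(
  moves=[-2.6,1.6,1.5,0,-2.6,1.6,2.5,0,-2.6,1.6,2.8,0,-2.5,1.7,2.8,0,0,0,2.8,0,0,0,0,0,0,0,0,0,0,0,0,0],
)

```text
time: 18.28
ee_pos: [0.5684, 0.0289, 0.1835]
eef_rot: [0.695, 0.719, 0.0, 0.0]
ft_force: [-0.1, 0.7, 0.7]
width: 0.0812
grip_force: 0.0
```

Run:
```python
from h import *
to([.567,.027,.053],1.7)
```

```text
tcp [0.5684 0.0289 0.1835] shift [-0.18 -0.16 13.05] turn 0.260736533968597 tilt -1.0
```

Call:
arm_command(
  moves=[-0.2,-0.1,2.5,0,0,0,2.8,0,0,0,2.8,0,0,0,2.2,0,0,0,1.6,0,0,0,1.1,0,0,0,0,0,0,0,0,0],
)

```text
time: 18.95
ee_pos: [0.5681, 0.026, 0.0534]
eef_rot: [0.696, 0.718, 0.0, 0.001]
ft_force: [-0.2, 0.3, -0.1]
width: 0.0809
grip_force: 0.0
```

Call:
arm_command(
  moves=[0,0,0,0,0,0,0,0,0,0,0,0,0,0,0,0,0,0,0,0,0,0,0,0],
  fingers=0,
  squeeze=25,
)

```text
time: 19.45
ee_pos: [0.5677, 0.0253, 0.0525]
eef_rot: [0.696, 0.718, 0.0, 0.0]
ft_force: [-0.9, 0.1, 6.4]
width: 0.0599
grip_force: 25.0
```

Call:
arm_command(
  moves=[0,0,-0.8,0,0,0,-2,0,0,0,-3,0,0,0,-3.2,0,0,0,-3,0,0,0,-2,0,0,0,0,0,0,0,0,0],
)

```text
time: 20.12
ee_pos: [0.5677, 0.0254, 0.1927]
eef_rot: [0.696, 0.718, 0.0, 0.001]
ft_force: [-0.6, -1.0, -2.4]
width: 0.0596
grip_force: 25.0
```

Run:
```python
from h import *
s=r.read_state(); print(s['width'],s['grip_force'])
to([.5199,-.1742,.193],1.7)
```

```text
0.059569532772984636 24.99980082269758
tcp [0.5677 0.0254 0.1927] shift [-19.81  -5.38  -0.02] turn 0.04570457609044354 tilt -1.0
```

Call:
arm_command(
  moves=[-2,-0.5,0,0,-3.5,-1,0,0,-3.5,-1,0,0,-3.5,-1,0,0,-3.5,-1,0,0,-2.5,-0.6,0,0,-1.4,-0.3,0,0,0,0,0,0,0,0,0,0],
)

```text
time: 20.87
ee_pos: [0.5185, -0.1755, 0.1905]
eef_rot: [0.697, 0.717, -0.0, -0.001]
ft_force: [-0.0, 0.6, -1.9]
width: 0.0592
grip_force: 25.0
```

Run:
```python
from h import *
to([.5199,-.1752,.074],1.7)
```

```text
tcp [ 0.5185 -0.1755  0.1905] shift [ 0.02  0.17 11.65] turn -0.04477925548020778 tilt -1.0
```

Call:
arm_command(
  moves=[0,0.1,2.5,0,0,0.1,3,0,0,0,2.8,0,0,0,1.7,0,0,0,0.8,0,0,0,0.4,0,0,0,0.3,0,0,0,0.1,0,0,0,0,0,0,0,0,0],
)

```text
time: 21.7
ee_pos: [0.522, -0.1752, 0.0769]
eef_rot: [0.696, 0.718, 0.0, 0.001]
ft_force: [-0.3, -0.6, -2.2]
width: 0.0595
grip_force: 25.0
```

Run:
```python
from h import *
to([.5199,-.1752,.0725],1.7); print(r.read_state()['ft_force'].round(1))
```

```text
tcp [ 0.522  -0.1752  0.0769] shift [ 0.01 -0.21  0.44] turn 0.04818135803010648 tilt -1.0
[-0.3 -0.6 -2.2]
```

Call:
arm_command(
  moves=[0,-0.1,0.2,0,0,-0.1,0.15,0,0,0,0.1,0,0,0,0,0,0,0,0,0],
)

```text
time: 22.12
ee_pos: [0.5195, -0.1754, 0.0725]
eef_rot: [0.696, 0.718, -0.0, 0.0]
ft_force: [-5.7, 0.4, 9.5]
width: 0.0595
grip_force: 25.0
```

Call:
arm_command(
  moves=[0,0,0,0,0,0,0,0,0,0,0,0,0,0,0,0,0,0,-1,0,0,0,-3,0,0,0,-3.5,0,0,0,-3,0,0,0,-2,0,0,0,0,0],
  fingers=93,
)

```text
time: 22.95
ee_pos: [0.5217, -0.1752, 0.2018]
eef_rot: [0.696, 0.718, 0.001, 0.003]
ft_force: [0.7, 0.3, 0.6]
width: 0.0809
grip_force: 0.0
```

Run:
```python
from h import *
to([.662,.0255,.2],1.7); to([.58,-.06,.2])
```

```text
tcp [ 0.5217 -0.1752  0.2018] shift [19.63 14.64  0.21] turn 0.07087683133097755 tilt -1.0
tcp [ 0.5217 -0.1752  0.2018] shift [11.34  6.18  0.18] turn None tilt -1.0
```

Call:
arm_command(
  moves=[2.5,0,0,0,3.7,0,0,0,3.7,0,0,0,3.7,0,0,0,3.7,0,0,0,3.7,0,0,0,3.7,0,0,0,3.5,0,0,0,2,0,0,0,0,0,0,0,0,0,0,0],
)

```text
time: 23.87
ee_pos: [0.5098, 0.128, 0.1965]
eef_rot: [0.695, 0.719, -0.0, -0.0]
ft_force: [0.5, -0.7, -0.1]
width: 0.0809
grip_force: 0.0
```

Run:
```python
from h import *
im=save('top','top3')
jars(im,(225,145,305,225),.104)
jars(im,(325,190,440,230),.124)
to([.662,.0255,.2],1.7)
b=cv2.imread('pics/top3.png');cv2.imwrite('pics/c6.png',cv2.resize(b[120:270,210:460],None,fx=3,fy=3))
```

```text
lid [271.4 160.6] [264 153  16  16 222] [0.6622 0.0255 0.104 ]
lid [256.3 202.6] [241 181  31  44 327] [0.5385 0.0713 0.104 ]
lid [343.5 205.9] [335 198  18  17 242] [ 0.518  -0.1727  0.124 ]
tcp [0.5102 0.1264 0.1963] shift [-10.56  14.86  -0.37] turn 0.08118664792834807 tilt -1.0
```

View pics/c6.png

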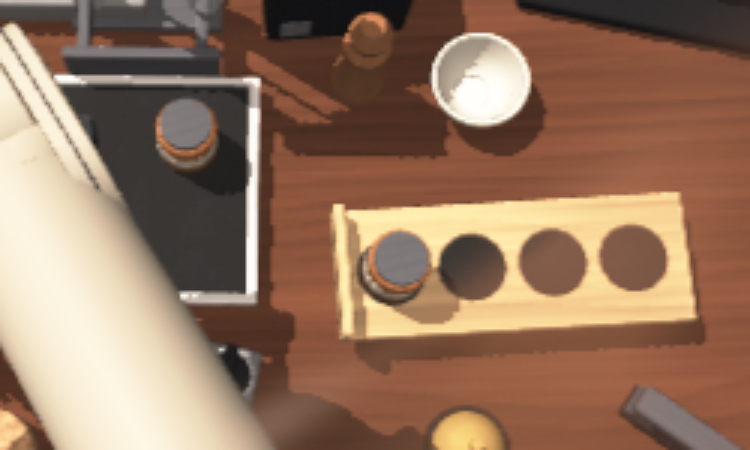

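The first jar stands on pad 1, measured at (0.518,-0.173), about 2 mm off. The second is still at lid px (271,161). Fetching it now.

Call:
arm_command(
  moves=[-1.5,2,0,0,-2.2,3.2,0,0,-2.2,3.2,0,0,-2.2,3.1,0,0,-1.5,2.2,0,0,-0.9,1.2,0,0,0,0,0,0,0,0,0,0],
)

```text
time: 24.58
ee_pos: [0.6624, 0.0243, 0.1957]
eef_rot: [0.697, 0.717, -0.001, -0.0]
ft_force: [0.5, -0.1, -0.2]
width: 0.0807
grip_force: 0.0
```

Run:
```python
from h import *
to([.662,.0255,.053],1.7)
```

```text
tcp [0.6624 0.0243 0.1957] shift [ 0.13 -0.02 14.27] turn -0.11841756420825789 tilt -1.0
```

Call:
arm_command(
  moves=[0.1,0,2.5,0,0,0,3,0,0,0,3,0,0,0,2.8,0,0,0,1.8,0,0,0,1.2,0,0,0,0,0,0,0,0,0],
)

```text
time: 25.25
ee_pos: [0.6622, 0.0273, 0.0541]
eef_rot: [0.696, 0.718, -0.0, 0.0]
ft_force: [-0.1, -0.6, 1.3]
width: 0.0811
grip_force: 0.0
```

Call:
arm_command(
  moves=[0,0,0,0,0,0,0,0,0,0,0,0,0,0,0,0,0,0,0,0,0,0,0,0],
  fingers=0,
  squeeze=25,
)

```text
time: 25.75
ee_pos: [0.6627, 0.0273, 0.0542]
eef_rot: [0.696, 0.718, 0.0, 0.0]
ft_force: [-1.3, -0.2, 5.6]
width: 0.0596
grip_force: 25.0
```

Call:
arm_command(
  moves=[0,0,-0.8,0,0,0,-2,0,0,0,-3,0,0,0,-3.2,0,0,0,-3,0,0,0,-2,0,0,0,0,0,0,0,0,0],
)

```text
time: 26.42
ee_pos: [0.6626, 0.0275, 0.1943]
eef_rot: [0.696, 0.718, 0.0, 0.001]
ft_force: [-0.0, 0.1, -2.1]
width: 0.0596
grip_force: 25.0
```

Run:
```python
from h import *
to([.5225,-.2546,.193],1.7)
```

```text
tcp [0.6626 0.0275 0.1943] shift [-27.77 -14.87   0.12] turn 0.05954106658786884 tilt -1.0
```

Call:
arm_command(
  moves=[-2,-1,0,0,-3.4,-1.8,0,0,-3.4,-1.8,0,0,-3.4,-1.8,0,0,-3.4,-1.8,0,0,-3.4,-1.8,0,0,-3.4,-1.8,0,0,-3,-1.7,0,0,-2.4,-1.4,0,0,0,0,0,0,0,0,0,0],
)

```text
time: 27.33
ee_pos: [0.52, -0.257, 0.1917]
eef_rot: [0.698, 0.716, -0.001, -0.001]
ft_force: [1.3, 1.3, -2.2]
width: 0.0596
grip_force: 25.0
```

Run:
```python
from h import *
to([.5225,-.2540,.074],1.7)
```

```text
tcp [ 0.52   -0.257   0.1917] shift [ 0.29  0.3  11.77] turn -0.18463674980080214 tilt -1.0
```

Call:
arm_command(
  moves=[0.2,0.1,2.5,0,0,0,3,0,0,0,2.8,0,0,0,1.7,0,0,0,0.7,0,0,0,0.3,0,0,0,0.2,0,0,0,0,0,0,0,0,0],
)

```text
time: 28.08
ee_pos: [0.5236, -0.2531, 0.0826]
eef_rot: [0.696, 0.718, 0.0, 0.001]
ft_force: [0.5, 0.2, -2.4]
width: 0.0595
grip_force: 25.0
```

Run:
```python
from h import *
to([.5225,-.2540,.0738],1.7); print(r.read_state()['ft_force'].round(1))
```

```text
tcp [ 0.5236 -0.2531  0.0826] shift [-0.08 -0.11  0.88] turn 0.06349526140027706 tilt -1.0
[ 0.5  0.2 -2.4]
```

Call:
arm_command(
  moves=[-0.1,-0.1,0.3,0,0,0,0.25,0,0,0,0.15,0,0,0,0.15,0,0,0,0.1,0,0,0,0,0,0,0,0,0],
)

```text
time: 28.67
ee_pos: [0.5218, -0.2544, 0.074]
eef_rot: [0.696, 0.718, -0.001, 0.0]
ft_force: [-10.2, 3.0, 20.9]
width: 0.0596
grip_force: 25.0
```

Call:
arm_command(
  moves=[0,0,0,0,0,0,0,0,0,0,0,0,0,0,0,0,0,0,-1,0,0,0,-3,0,0,0,-3.5,0,0,0,-3,0,0,0,-2,0,0,0,0,0],
  fingers=93,
)

```text
time: 29.5
ee_pos: [0.5241, -0.2544, 0.2025]
eef_rot: [0.696, 0.718, 0.001, 0.003]
ft_force: [-0.3, -0.6, 0.2]
width: 0.0807
grip_force: 0.0
```

Run:
```python
from h import *
to([.421,-.009,.21],83); print(r.read_state()['joint_positions'].round(2))
```

```text
tcp [ 0.5241 -0.2544  0.2025] shift [24.84 -9.55 -0.9 ] turn -81.23417057422296 tilt -1.0
[ 1.08  0.37 -0.88  1.58  0.29  1.33  0.19]
```

Call:
arm_command(
  moves=[2.5,-1,0,0,3.5,-1.4,0,0,3.5,-1.4,0,0,3.5,-1.3,0,0,3.5,-1.3,0,0,3.5,-1.3,0,0,3,-1.2,0,0,1.8,-0.7,0,0,0,0,0,-6.8,0,0,0,-6.8,0,0,0,-6.8,0,0,0,-6.8],
  fingers=60,
)

```text
time: 30.5
ee_pos: [0.4182, -0.009, 0.197]
eef_rot: [0.505, 0.863, -0.0, 0.0]
ft_force: [-0.8, -0.8, 0.3]
width: 0.0526
grip_force: 0.0
```

Call:
arm_command(
  moves=[0,0,0,-6.8,0,0,0,-6.8,0,0,0,-6.8,0,0,0,-6.8,0,0,0,-6.8,0,0,0,-6.8,0,0,0,-6.8,0,0,0,-6.5,0,0,0,0,0,0,0,0],
)

```text
time: 31.33
ee_pos: [0.4183, -0.0089, 0.197]
eef_rot: [0.062, 0.998, -0.0, -0.0]
ft_force: [0.0, 0.4, -0.0]
width: 0.0522
grip_force: 0.0
```

Run:
```python
from h import *
im=save('top','top4')
jars(im,(325,185,440,230),.124)
to([.421,-.009,.14],83); print(r.read_state()['joint_positions'].round(2))
save('wrist','w6')
w=cv2.imread('pics/w6.png');b=cv2.imread('pics/top4.png')
cv2.imwrite('pics/c7.png',np.hstack([w[::1,::1][:, :400],cv2.resize(b[150:255,310:410],(400,420))]))
```

```text
lid [343.4 205.8] [335 197  18  18 245] [ 0.5183 -0.1727  0.124 ]
lid [372.9 204. ] [365 196  17  17 242] [ 0.5209 -0.2548  0.124 ]
tcp [ 0.4183 -0.009   0.197 ] shift [-0.27  0.03  5.7 ] turn -0.16182901245431935 tilt -1.0
[ 0.93 -0.11 -0.94  1.96 -0.09  1.24  1.47]
```

View pics/c7.png

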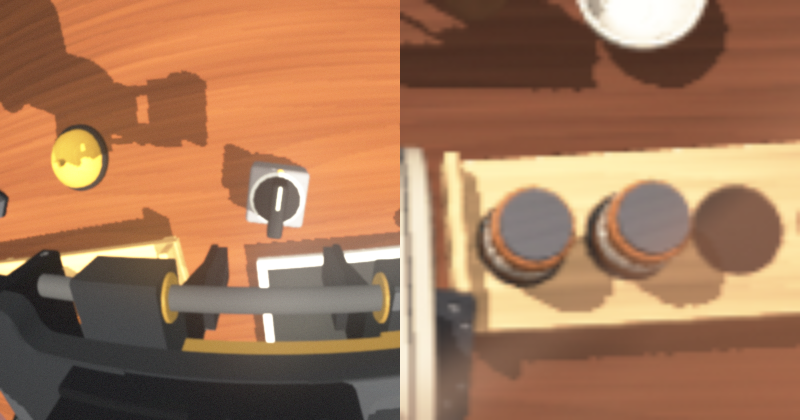

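Both jars are upright on pads 1 and 2, each within about 2 mm. In the wrist view the knob bar runs from about (280,182) to (276,236), with its disc at (277,200).

Run:
```python
from h import *
for n,u,v,z in [('disc',277,200,.051),('e1',280,184,.091),('e2',276,228,.091),('mark1',279,189,.091),('mark2',279,209,.091),('c1',254,163,.04),('c2',308,169,.04),('c3',250,220,.04),('c4',303,226,.04)]: print(n,onz('wrist',u,v,z).round(4))
```

```text
disc [ 0.4215 -0.0072  0.051 ]
e1 [ 0.3971 -0.0019  0.091 ]
e2 [ 0.4359 -0.0101  0.091 ]
mark1 [ 0.4013 -0.0032  0.091 ]
mark2 [ 0.4189 -0.0054  0.091 ]
c1 [ 0.3838 -0.0255  0.04  ]
c2 [0.3964 0.0271 0.04  ]
c3 [ 0.4423 -0.038   0.04  ]
c4 [0.4557 0.016  0.04  ]
```

Call:
arm_command(
  moves=[-0.2,0.2,2,3.5,0,0,3,0,0,0,3,0,0,0,2.5,0,0,0,1.8,0,0,0,1.1,0,0,0,0,0,0,0,0,0],
)

```text
time: 32.1
ee_pos: [0.4204, -0.0072, 0.063]
eef_rot: [0.092, 0.996, 0.0, -0.001]
ft_force: [0.2, 0.3, 0.7]
width: 0.0521
grip_force: 0.0
```

Call:
arm_command(
  moves=[0,0,0,0,0,0,0,0,0,0,0,0,0,0,0,0,0,0,0,0,0,0,0,0,0,0,0,0],
  fingers=0,
  squeeze=25,
)

```text
time: 32.68
ee_pos: [0.4207, -0.0074, 0.0631]
eef_rot: [0.091, 0.996, -0.0, 0.0]
ft_force: [0.2, 0.8, 0.6]
width: 0.0145
grip_force: 24.9
```

Call:
arm_command(
  moves=[0,0,0,6,0,0,0,6,0,0,0,6,0,0,0,6,0,0,0,6,0,0,0,6,0,0,0,6,0,0,0,6,0,0,0,6,0,0,0,2,0,0,0,0,0,0,0,0],
)

```text
time: 33.68
ee_pos: [0.4218, -0.006, 0.0632]
eef_rot: [0.548, 0.837, 0.001, 0.001]
ft_force: [6.5, 5.1, -7.4]
width: 0.014
grip_force: 25.0
```

Run:
```python
from h import *
s=r.read_state(); print(s['torque'].round(3),s['ft_force'].round(1),np.degrees(2*np.arctan2(s['eef_rot'][0],s['eef_rot'][1]))-2*np.degrees(np.arctan2(.091,.996)))
```

```text
[ 1.203 -1.546  0.114] [ 6.5  5.1 -7.4] 55.95155388324662
```

Call:
arm_command(
  moves=[0,0,0,2,0,0,0,2,0,0,0,0,0,0,0,0,0,0,0,0],
)

```text
time: 34.1
ee_pos: [0.4219, -0.006, 0.0632]
eef_rot: [0.576, 0.817, 0.002, 0.001]
ft_force: [7.4, 5.1, -7.9]
width: 0.0137
grip_force: 25.0
```

Run:
```python
from h import *
s=r.read_state(); print(s['torque'].round(3),s['ft_force'].round(1),np.degrees(2*np.arctan2(s['eef_rot'][0],s['eef_rot'][1]))-2*np.degrees(np.arctan2(.091,.996)))
```

```text
[ 1.218 -1.739  0.119] [ 7.4  5.1 -7.9] 59.93578267608123
```

Call:
arm_command(
  moves=[0,0,0,3,0,0,0,3,0,0,0,0,0,0,0,0,0,0,0,0],
)

```text
time: 34.52
ee_pos: [0.4218, -0.0056, 0.0632]
eef_rot: [0.618, 0.786, 0.002, 0.0]
ft_force: [6.1, 7.1, -5.6]
width: 0.0148
grip_force: 25.4
```

Run:
```python
from h import *
s=r.read_state(); print(s['torque'].round(3),s['ft_force'].round(1),np.degrees(2*np.arctan2(s['eef_rot'][0],s['eef_rot'][1]))-2*np.degrees(np.arctan2(.091,.996)))
```

```text
[ 1.51  -1.411  0.411] [ 6.1  7.1 -5.6] 65.87873631278181
```

Call:
arm_command(
  moves=[0,0,0,-6.5,0,0,0,-6.5,0,0,0,-6.5,0,0,0,-6.5,0,0,0,-6.5,0,0,0,-6.5,0,0,0,-6.5,0,0,0,-6.5,0,0,0,-6,0,0,0,0],
)

```text
time: 35.35
ee_pos: [0.4206, -0.0073, 0.0631]
eef_rot: [0.158, 0.987, -0.0, -0.0]
ft_force: [-2.3, 1.1, 5.6]
width: 0.0138
grip_force: 25.0
```

Call:
arm_command(
  moves=[0,0,0,0,0,0,0,0,0,0,0,0,0,0,0,0,0,0,0,0,0,0,-2,0,0,0,-3,0,0,0,-3.5,0,0,0,-3,0,0,0,-2,0,0,0,0,0],
  fingers=65,
)

```text
time: 36.27
ee_pos: [0.4227, -0.0075, 0.2018]
eef_rot: [0.161, 0.987, -0.001, 0.003]
ft_force: [0.2, -0.6, -0.1]
width: 0.0566
grip_force: 0.0
```

Run:
```python
from h import *
im=save('top','top5')
jars(im,(325,185,440,230),.124)
save('wrist','w7')
w=cv2.imread('pics/w7.png');b=cv2.imread('pics/top5.png')
cv2.imwrite('pics/c8.png',np.hstack([w[:, :400],cv2.resize(b[80:290,100:300],(400,420))]))
```

```text
lid [372.9 204. ] [365 196  17  17 241] [ 0.5209 -0.2549  0.124 ]
lid [343.5 205.9] [335 198  18  17 242] [ 0.518  -0.1727  0.124 ]
```

View pics/c8.png

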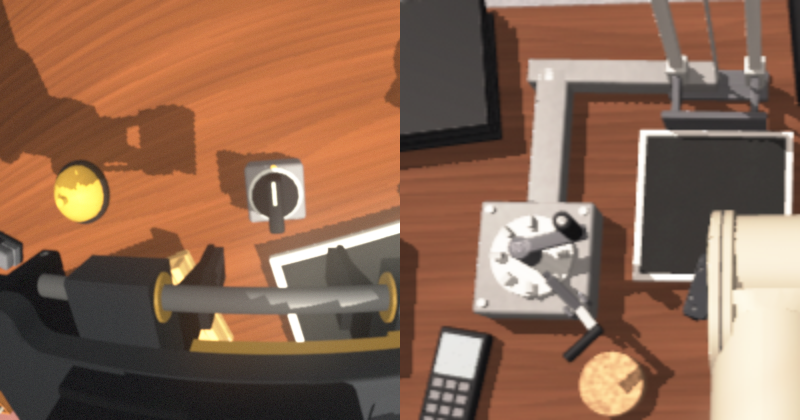

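The knob is back at rest, its bar in line with the box mark. The platform is down, both jars stand on their pads and the gripper is clear, so I'm handing in.

```bash
python3 -c "
from h import *
print(r.close_job())"
```

```text
the job is handed in; nothing more can be done
None
```

I handed the job in after 36 s of robot time, with no verdict printed: the platform is down, both jars stand on pads 1 and 2 (each about 2 mm off centre), and the call knob was turned to its stop and has sprung back.

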